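Fish the round press weight out of the deep chute rack

ROBOT

A 7-joint arm with a two-finger parallel gripper is mounted at the origin on the work surface. World frame = base frame: x ahead of the robot, y to its left, z up, the work surface at z = 0. Lengths are in m, angles in rad, forces in N, time in s.
With the tool pointing down it reaches from about 0.425 to 0.875 m from the base axis. Payload 9.9 kg.
Tool frame: the origin (TCP) lies on the centre line of the jaws, within the pads' length; the fingertips stand arm.tips_ahead ahead of it and the grasp point (between the pads) lies 6 mm ahead of it (arm.tips_ahead is the distance from the TCP to the fingertips, in m); z points along the fingers, y is the direction in which the jaws open and shut (so a half turn about z gives the same grasp; the last joint's range is limited). The gripper opens to 85 mm and grips with 20 to 120 N. Pads are 22 mm wide; open, the fingers measure 114 mm over their backs; the gripper's body (76 mm by 85 mm) begins 54 mm behind the grasp point. The pads swing forward as they close: fully open they stand 13 mm farther back than shut.
Start: joints at [1.148, 0.576, 0.025, 1.437, -0.015, 1.129, -0.057], TCP at [0.224, -0.637, 0.256] pointing down, gripper open.
Joint ranges: [-2.76, 2.76], [-0.34, 2.15], [-1.52, 1.57], [0.19, 2.46], [-1.09, 4.23], [0.17, 1.99], [-2.82, 2.82]. Speed limits (rad/s): [2.22, 2.22, 3.01, 3.01, 3.14, 3.14, 3.14].

INTERFACE

Orientations are given as a unit quaternion [w, x, y, z].
In Python, from bench import telemetry, vision, arm gives the robot as it stands.
- The arm moves only by the tool arm_command, never from a script. Its argument "rows" is one flat list of numbers, 7 for each row, row after row: the shift along the tool's x, y, z in cm, then the turn, a rotation vector about the tool's x, y, z in degrees, then the gripper's target within -1 to 1 (fully open at 1, half-way at 0, shut at -1). In form: [x, y, z, wx, wy, wz, hand, x, y, z, wx, wy, wz, hand, ...]. A call has 1 to 10 rows; each row is the pose to reach, as a shift and turn from the pose measured when the call began, along the tool's axes at that moment; what a row does not reach only later rows make up. A row lasts 1/8 s, in which the tool goes at most 62.5 mm and 10.7 degrees, less where a joint would pass 70% of its speed; a pose out of reach is approached as far as the arm can. A call with a gripper value outside its range is refused whole. The fingers move at their own pace and stop on an object; "squeeze" is the grip in N (left out, the last holds). Time passes only in rows, so rows that repeat a pose let the fingers close. It gives the time, the measured TCP pose, the force and the opening at its end, in the units of the state.
- telemetry.read_state(): the state, without advancing time (a new reading comes with each control period).
- vision.capture(name): name is "scene" or "top"; returns a dict with "image" (420x560x3 uint8, red, green, blue), "z_map" (420x560 float32, m along the optical axis (not along the pixel's ray), 0 where there is no reading), "fov_y" (degrees; the focal length in pixels is half the picture's height over the tangent of half this angle, whatever the lens; pixels are square), "cx", "cy" (the principal point, pixels), "world_from_camera" (4x4, takes a point from camera to world coordinates). Camera axes: x right, y down, z forward; pixel columns grow to the right and rows downward; lengths in m; the calibration is good to about 2 mm. A picture is of the moment at which its call begins.
- arm.sign_off(): hands the job in, once; it reports no verdict.
The state is a dict: "t": time; "joint_pos": joint angles; "qvel": joint speeds; "effort": joint torques, N m; "eef_pos": TCP position; "ee_rot": TCP orientation; "wrist_force": force on the tool from outside, world axes, zero at the start; "wrist_torque": the same for the moment, N m; "grip_width": finger opening in m.
Only numpy, scipy, OpenCV 4.12 (cv2) and the standard library are available. Lean on these libraries where they do the work, as an engineer would, in place of code of your own. Each camera call takes 0.05 s, during which the arm holds its last target.

TASK

The round press weight is at the bottom of one of the three deep chutes of the white rack. Take the hook picker from its stand, use it to lift the round weight out by its bail, without the gripper touching the weight, and set the weight down gently, standing flat in the empty shallow wooden tray. Then hang the picker back in its stand, where it was, and let go.

Things in the scene. Friction and masses are not known exactly. Their poses are not given: they have to be found in the camera images.
- picker: Steel hook picker, 160 g, upright; origin in mid hook throat on top of the foot, z up. Foot x=-15..12, z=-5..0 mm. Flat shank rises at x=-15..-8; lip x=8..12 rises to z=10; throat x=-8..8 opens upward. Foot, shank and lip are 16 wide (y). Shank ends under a collar plate 80 (x) by 60 (y), z=115..121, which hangs on the stand's rim. It starts in its stand and goes back to that place and yaw.
- picker_grip (a point): Where to grip the picker, from above and across y: on its wooden handle block, 32 (x) by 20 (y) mm, 155 mm above the picker's origin (block z=121..181), same axes. The picker's stand is a fixed upright aluminium tube 130 mm tall, mouth 48 (x) by 36 (y) mm, centred on the picker's start: collar on the rim, hook hanging inside. Lift 125 mm or more before moving sideways.
- round_weight: Dark steel disc, 50 mm across, 18 thick, 180 to 340 g, with a bail; origin mid underside, z up. Bail: 5 mm wire arch in the y-z plane, posts at y=-20 and 20, level top bar along y, underside z=54, top z=59; window below it 35 (y) by 36 high, open to -x and +x. Stands about mid-chute, bar along the rack's y within 10 deg. The other chutes hold a square and a narrow oblong weight with like bails.
- rack: Fixed white plastic rack, 108 (x) by 208 (y) mm, 130 tall; origin mid underside, z up. Three open-topped chutes in a row, centres y=-68, 0, 68, each 100 (x) by 64 (y) inside; walls 4, floor 6 mm above the table. The +x walls, away from the robot, have a sight slot 40 wide. A chute has room to lower the hook on the -x side of the bail with the throat 23 mm from the bar.
- tray: Fixed empty shallow light wooden tray, 160 (x) by 140 (y) mm, 28 mm tall, walls 6 mm, floor 6 mm thick. Origin: centre of its underside; z up. (The deeper tray further away, full of paper rolls, is not meant.)
Not all that is in view belongs to the job. What is shaped like the picker but green or turquoise is not meant.

How it is judged:
On the way, in this order (a step that is already met when the one before it is completed fails the run):
1. the round weight is lifted clear of the rack, hanging from the picker (height (world z) of round_weight above 0.13 m and contact force between picker and round_weight above 0.3 N), for 0.2 s.
2. the round weight stands in the tray, lowered there with the picker (the hook still beside or under its bail) (x of round_weight in the frame of tray between -0.055 and 0.055 m and y of round_weight in the frame of tray between -0.045 and 0.045 m and z of round_weight in the frame of tray between 0 and 0.012 m and angle between round_weight's own z axis and vertical below 0.17 rad and distance between picker and round_weight below 0.085 m), for 0.1 s.
At the end, for the whole second after the job is handed in: The round weight stands flat (within 10 degrees) on the floor of the empty tray, anywhere inside it, at rest; the picker hangs upright (within 6 degrees) in its stand again, within 20 mm of where it began, at rest and released (x of round_weight in the frame of tray between -0.055 and 0.055 m and y of round_weight in the frame of tray between -0.045 and 0.045 m and z of round_weight in the frame of tray between 0 and 0.012 m and angle between round_weight's own z axis and vertical below 0.17 rad and linear speed of each of round_weight, picker below 0.02 m/s and distance of picker from where it was at the start of the episode below 0.02 m and angle between picker's own z axis and vertical below 0.1 rad); the robot touches nothing.
It fails at once if the gripper touches the round weight (contact force between the fingers and round_weight above 0.5 N).
It also fails if it takes over 64 s, if anything falls off the work surface, if the arm or the gripper's body presses on something with over 40 N, if the wrist force passes 120 N, or if a joint passes its speed limit or range.

## Working session

There is one attempt and no reset: what is moved stays moved. The work goes in short steps, Python scripts to look and compute and a tool call to move; the robot and the scene stay as the last step left them, time stands still between calls to the robot, and variables do not carry over. Pictures are saved under pics/ and viewed, and the job is handed in when it is done.

Besides the shell and the picture viewer there is one more tool, called after ">>>" as name(argument=value, ...) on one line, values as JSON. arm_command: Moves the arm, as the interface text tells. Its arguments: {"type":"object","properties":{"rows":{"type":"array"},"squeeze":{"type":"number"}},"required":["rows"]}

```bash
mkdir -p pics; cat > h.py <<'E'
import numpy as np, cv2
from bench import telemetry, vision, arm
def cap(n):
    d=vision.capture(n); f=210/np.tan(np.radians(d['fov_y'])/2); d['f']=f; return d
def pts(d):
    z=d['z_map']; v,u=np.mgrid[:420,:560]
    P=np.stack([(u-d['cx'])/d['f']*z,(v-d['cy'])/d['f']*z,z],-1)
    M=d['world_from_camera']; W=P@M[:3,:3].T+M[:3,3]; W[z==0]=np.nan; return W
def ray(d,u,v,h):
    M=np.array(d['world_from_camera']); r=M[:3,:3]@[(u-d['cx'])/d['f'],(v-d['cy'])/d['f'],1]; o=M[:3,3]
    return o+r*(h-o[2])/r[2]
def save(d,name,box=None,s=1):
    im=d['image'][:,:,::-1]
    if box: im=im[box[1]:box[3],box[0]:box[2]]
    cv2.imwrite('pics/'+name,cv2.resize(im,None,fx=s,fy=s,interpolation=cv2.INTER_CUBIC))
E
python3 - <<'E'
from h import *
import pickle
s=telemetry.read_state(); print(s, arm.tips_ahead)
for n in('scene','top'):
    d=cap(n); save(d,n+'0.png',None,1.4); pickle.dump(d,open(n+'0.pkl','wb')); print(d['f'],d['cx'],d['cy'],d['world_from_camera'],(d['z_map']==0).mean())
E
```

```text
{'t': 0.0, 'joint_pos': array([ 1.14821727,  0.57654452,  0.02484924,  1.437939  , -0.01498771,
        1.1290214 , -0.05650649]), 'qvel': array([ 0.00332498,  0.00111438, -0.00072485, -0.00166434,  0.00079253,
       -0.00058582,  0.00097092]), 'effort': array([-8.81572778e-04, -7.65759158e+01,  2.25015678e+00, -2.85954577e+01,
        1.54009892e-02,  1.27937904e-02,  4.25408462e-05]), 'eef_pos': array([ 0.22418176, -0.63622381,  0.25542348]), 'ee_rot': array([-8.41005669e-04,  9.85685125e-01,  1.68594448e-01, -1.97125657e-04]), 'wrist_force': array([ 0.32079163,  0.93213367, -0.10666817]), 'wrist_torque': array([ 0.01467499, -0.00680413,  0.00485025]), 'grip_width': 0.08520867879792014} 0.025
517.162441767625 282.87839500628354 213.41006333862092 [[-0.35953417  0.63321398 -0.68540152  1.17545366]
 [ 0.93312823  0.24190786 -0.26599305  0.32423817]
 [-0.00262651 -0.73520109 -0.67784398  0.90738627]
 [ 0.          0.          0.          1.        ]] 0.0038945578231292517
417.9214957654062 281.74125592200204 212.66215844861657 [[-2.10381500e-02 -9.98207003e-01  5.60372682e-02  3.48185636e-01]
 [-9.99778182e-01  2.09494740e-02 -2.16947945e-03  2.83568281e-02]
 [ 9.91638287e-04 -5.60704799e-02 -9.98426321e-01  1.12711407e+00]
 [ 0.00000000e+00  0.00000000e+00  0.00000000e+00  1.00000000e+00]] 0.003979591836734694
```

View pics/scene0.png

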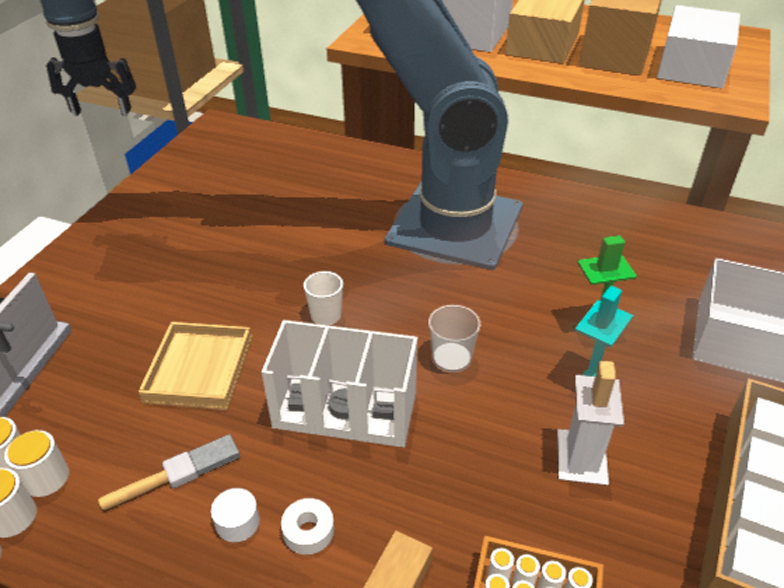

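View pics/top0.png

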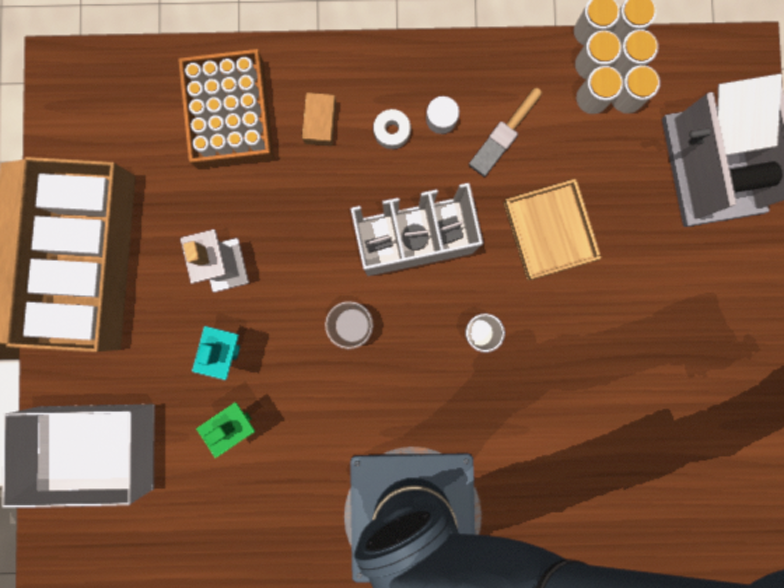

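The top view (784 px wide) shows up as +x and left as +y. There are three picker-shaped things: wooden handle with steel collar in the aluminium tube (198,252), turquoise (215,352) and green (225,430). The first is the one described. There are three weights: (378,243), (415,237) and (450,226). The shallow empty tray is at (553,229). Next I'll check close crops.

```bash
python3 - <<'E'
from h import *
import pickle
t=pickle.load(open('top0.pkl','rb')); s=pickle.load(open('scene0.pkl','rb'))
a=t['image'][120:220,245:350,::-1]; b=s['image'][220:330,180:305,::-1]; c=t['image'][150:220,115:190,::-1]; e=s['image'][240:350,390:455,::-1]
R=lambda i,w,h:cv2.resize(i,(w,h),interpolation=cv2.INTER_CUBIC)
cv2.imwrite('pics/crop0.png',np.vstack([np.hstack([R(a,420,300),R(c,320,300)]),np.hstack([R(b,420,300),R(e,320,300)])]))
W=pts(t)
# collar & handle points
m=np.zeros((420,560),bool); m[150:220,115:190]=1
for lo,hi in((.115,.133),(.136,.155),(.17,.26)):
    k=m&(W[...,2]>lo)&(W[...,2]<hi); p=W[k]; print(lo,k.sum(),np.median(p,0) if len(p) else '')
    if len(p)>10:
        q=p[:,:2]; r=cv2.minAreaRect((q*1000).astype(np.float32)); print(r, np.histogram(p[:,2],6))
E
```

```text
0.115 59 [0.47418217 0.33501359 0.13236113]
((483.4884338378906, 353.5029296875), (80.21739959716797, 61.735450744628906), 12.574457168579102) (array([ 3,  6,  1,  5, 17, 27]), array([0.12987499, 0.13038977, 0.13090455, 0.13141933, 0.13193412,
       0.1324489 , 0.13296368]))
0.136 265 [0.47701481 0.3448335  0.13718332]
((482.892333984375, 352.04425048828125), (79.42056274414062, 59.74262619018555), 13.084189414978027) (array([226,  12,   9,   4,   6,   8]), array([0.13602032, 0.13901413, 0.14200795, 0.14500176, 0.14799557,
       0.15098938, 0.1539832 ]))
0.17 178 [0.48112478 0.34860014 0.19427032]
((482.7350158691406, 351.8551940917969), (32.38014221191406, 20.466110229492188), 14.912181854248047) (array([17,  8, 14, 12, 44, 83]), array([0.17075442, 0.17553169, 0.18030897, 0.18508625, 0.18986352,
       0.1946408 , 0.19941808]))
```

View pics/crop0.png

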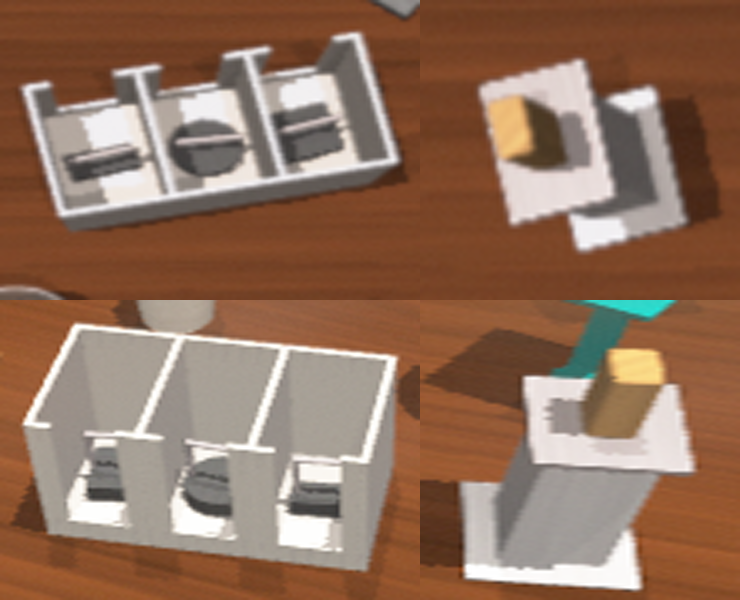

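```bash
python3 - <<'E'
from h import *
import pickle
t=pickle.load(open('top0.pkl','rb')); s=pickle.load(open('scene0.pkl','rb'))
W=pts(t); V=pts(s)
def rect(p): return cv2.minAreaRect((p[:,:2]*1000).astype(np.float32))
m=np.zeros((420,560),bool); m[120:205,245:352]=1
k=m&(W[...,2]>.12)&(W[...,2]<.14); print('rack',k.sum(),rect(W[k]))
r=rect(W[k])
# scene view rack rim
m2=np.zeros((420,560),bool); m2[220:330,180:305]=1
k2=m2&(V[...,2]>.122)&(V[...,2]<.14); print('rackS',rect(V[k2]))
m=np.zeros((420,560),bool); m[120:210,352:440]=1
k=m&(W[...,2]>.02)&(W[...,2]<.035); print('tray',k.sum(),rect(W[k]))
m2=np.zeros((420,560),bool); m2[220:300,95:182]=1
k2=m2&(V[...,2]>.022)&(V[...,2]<.035); print('trayS',rect(V[k2]))
# weight in rack: points inside rack footprint
c=np.array(r[0])/1000
yaw=np.radians(r[2] if r[1][0]<r[1][1] else r[2]-90); print('yaw',np.degrees(yaw))
ex=np.array([np.cos(yaw),np.sin(yaw)]); ey=np.array([-ex[1],ex[0]])
for nm,A in(('top',W),('scene',V)):
    L=np.stack([(A[...,:2]-c)@ex,(A[...,:2]-c)@ey,A[...,2]],-1)
    inn=(abs(L[...,0])<.048)&(abs(L[...,1])<.028)
    bar=inn&(L[...,2]>.052)&(L[...,2]<.075)
    p=L[bar]; print(nm,'bar',len(p),np.round(p.mean(0) if len(p) else 0,4), rect(p) if len(p) else '')
    print(np.histogram(L[inn][:,2],np.arange(0,.14,.01)))
    disc=inn&(L[...,2]>.018)&(L[...,2]<.030); p=L[disc]; print('disc',len(p),rect(p),p[:,:2].min(0),p[:,:2].max(0),np.median(p[:,2]))
E
```

```text
rack 596 ((528.4591674804688, -12.970932006835938), (108.67469024658203, 208.13421630859375), 10.985164642333984)
rackS ((529.327392578125, -15.16363525390625), (113.72486877441406, 209.57037353515625), 10.975458145141602)
tray 560 ((536.2852172851562, -276.3226013183594), (160.15060424804688, 140.77235412597656), 15.211713790893555)
trayS ((538.7772216796875, -277.5633850097656), (164.0791778564453, 141.64163208007812), 16.085554122924805)
yaw 10.985164642333984
top bar 35 [-0.0014 -0.0015  0.0634] ((-0.7476688623428345, -1.0460758209228516), (43.8000602722168, 5.171422481536865), 84.45891571044922)
(array([332,  15, 225,   3,   2,   4,  32,   0,   0,   0,   0,   0,   0,
         0]), array([0.  , 0.01, 0.02, 0.03, 0.04, 0.05, 0.06, 0.07, 0.08, 0.09, 0.1 ,
       0.11, 0.12, 0.13, 0.14]))
disc 230 ((-1.415283203125, -1.3233184814453125), (48.22175979614258, 45.87804412841797), 78.2851791381836) [-0.02540843 -0.02558738] [0.02267088 0.02370797] 0.02356184874336531
scene bar 64 [-0.0207 -0.009   0.0638] ((-21.59819984436035, -6.1556243896484375), (52.775753021240234, 42.535064697265625), 0.0007192243938334286)
(array([155,  42, 215,  15,  10,  15,  45,  11,   8,   6,  14,  10,  12,
         4]), array([0.  , 0.01, 0.02, 0.03, 0.04, 0.05, 0.06, 0.07, 0.08, 0.09, 0.1 ,
       0.11, 0.12, 0.13, 0.14]))
disc 228 ((-9.65134048461914, -10.206275939941406), (75.32058715820312, 35.540321350097656), 1.4579198360443115) [-0.04768235 -0.02769173] [0.02785503 0.00837707] 0.023964732915570774
```

The choice is confirmed. The round disc is in the middle chute at crop (205,145), and the wooden-handled steel picker hangs in the aluminium tube. The tray is at (0.536,-0.276), yaw 15°.

```bash
cat >> h.py <<'E'
from scipy.spatial.transform import Rotation as Ro
def to(x,y,z,yaw,n=10):
    s=telemetry.read_state(); q=s['ee_rot']; R=Ro.from_quat([q[1],q[2],q[3],q[0]])
    G=Ro.from_euler('z',yaw,degrees=True)*Ro.from_euler('x',180,degrees=True)
    d=R.inv().apply(np.array([x,y,z])-s['eef_pos'])*100
    w=(R.inv()*G).as_rotvec(degrees=True)
    print('t',round(s['t'],2),'pos',np.round(s['eef_pos'],4),'yaw',np.round(Ro.from_matrix(R.as_matrix()).as_matrix()[:2,0],4),'F',np.round(s['wrist_force'],2),'w',round(s['grip_width'],4))
    print('shift',np.round(d,2),'turn',np.round(w,2),'per row',np.round(d/n,2),np.round(w/n,2))
E
python3 -c "
from h import *
to(.58,-.15,.30,13.2)"
```

```text
t 0.1 pos [ 0.2242 -0.6363  0.2555] yaw [0.9431 0.3324] F [0.15 0.28 0.74] w 0.0855
shift [ 49.72 -34.04  -4.4 ] turn [-0.09  0.01  6.21] per row [ 4.97 -3.4  -0.44] [-0.01  0.    0.62]
```

>>> arm_command(rows=[4,-2.7,-0.4,0,0,0.6,1,9,-6,-1,0,0,1.2,1,14,-9.6,-1.4,0,0,2,1,19,-13,-2,0,0,3,1,24,-16.5,-2.5,0,0,3.6,1,29,-20,-3,0,0,4.3,1,34,-23.5,-3.4,0,0,5,1,39.5,-27,-3.8,0,0,5.6,1,45,-31,-4.2,0,0,6,1,49.7,-34,-4.4,0,0,6.2,1])

```text
t: 1.35
eef_pos: [0.5797, -0.1501, 0.3]
ee_rot: [-0.001, 0.993, 0.115, -0.0]
wrist_force: [1.0, -1.8, 0.1]
grip_width: 0.0857
```

```bash
python3 -c "
from h import *
to(.483,.352,.28,13.2)"
```

```text
t 1.35 pos [ 0.5797 -0.1501  0.3   ] yaw [0.9736 0.2283] F [ 1.   -1.76  0.13] w 0.0857
shift [  2.05 -51.09   2.07] turn [-0.08  0.03 -0.  ] per row [ 0.2  -5.11  0.21] [-0.01  0.   -0.  ]
```

>>> arm_command(rows=[0.2,-4.5,0.2,0,0,0,1,0.4,-10,0.4,0,0,0,1,0.6,-15.5,0.6,0,0,0,1,0.8,-21,0.8,0,0,0,1,1,-26.5,1,0,0,0,1,1.2,-32,1.2,0,0,0,1,1.4,-37.5,1.4,0,0,0,1,1.7,-43,1.7,0,0,0,1,1.9,-47.5,1.9,0,0,0,1,2.05,-51.1,2.05,0,0,0,1])

```text
t: 2.6
eef_pos: [0.482, 0.3542, 0.2797]
ee_rot: [-0.001, 0.993, 0.116, -0.001]
wrist_force: [0.6, 0.3, -0.3]
grip_width: 0.085
```

```bash
python3 - <<'E'
from h import *
to(.483,.352,.165,13.2)
d=cap('scene'); save(d,'s1.png',(380,200,520,360),4)
W=pts(d); m=np.zeros((420,560),bool); m[240:300,390:460]=1
k=m&(W[...,2]>.1365-.004)&(W[...,2]<.145); r=cv2.minAreaRect((W[k][:,:2]*1000).astype(np.float32)); print(r)
k=m&(W[...,2]>.192)&(W[...,2]<.205); r=cv2.minAreaRect((W[k][:,:2]*1000).astype(np.float32)); print(k.sum(),r)
E
```

```text
t 2.6 pos [0.482  0.3542 0.2797] yaw [0.9732 0.2298] F [ 0.64  0.32 -0.28] w 0.085
shift [ 0.07  0.25 11.47] turn [-0.08  0.07  0.09] per row [0.01 0.03 1.15] [-0.01  0.01  0.01]
((484.10406494140625, 351.01300048828125), (81.57864379882812, 60.354339599609375), 12.791690826416016)
154 ((486.4405822753906, 351.0452880859375), (35.40699768066406, 19.94772720336914), 8.971261978149414)
```

View pics/s1.png

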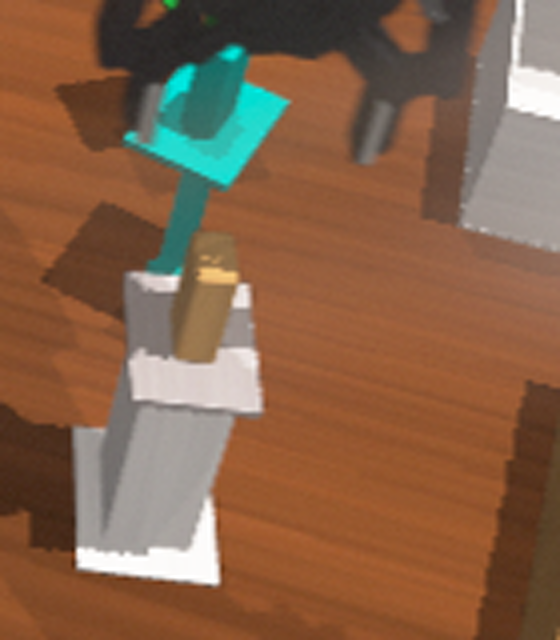

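Both views agree on the picker at (0.4835, 0.3515), yaw 13°. The jaws straddle the handle in the crop. I'm descending so the grasp point is at z=0.170.

>>> arm_command(rows=[0.1,0.3,1.5,0,0,0,1,0.1,0.3,4,0,0,0,1,0.1,0.3,6.5,0,0,0,1,0.1,0.3,8.5,0,0,0,1,0.1,0.3,9.8,0,0,0,1,0.1,0.3,10.35,0,0,0,1,0.1,0.3,10.35,0,0,0,1,0.1,0.3,10.35,0,0,0,0.2,0.1,0.3,10.35,0,0,0,-0.3,0.1,0.3,10.35,0,0,0,-0.6], squeeze=50)

```text
t: 3.9
eef_pos: [0.4813, 0.3572, 0.1762]
ee_rot: [-0.002, 0.993, 0.118, -0.001]
wrist_force: [1.7, 0.4, 0.4]
grip_width: 0.032
```

```bash
python3 - <<'E'
from h import *
to(.4835,.3515,.176,13)
E
```

```text
t 3.9 pos [0.4813 0.3572 0.1762] yaw [0.9721 0.2347] F [1.73 0.4  0.44] w 0.032
shift [0.08 0.61 0.02] turn [-0.3   0.08  0.57] per row [0.01 0.06 0.  ] [-0.03  0.01  0.06]
```

>>> arm_command(rows=[0,0,0,0,0,0,-0.3,0,0,0,0,0,0,-0.3])

```text
t: 4.15
eef_pos: [0.4814, 0.3571, 0.1763]
ee_rot: [-0.002, 0.993, 0.118, -0.001]
wrist_force: [-0.4, -0.2, -0.2]
grip_width: 0.0297
```

```bash
python3 - <<'E'
from h import *
to(.4835,.3515,.176,13)
d=cap('scene'); save(d,'s2.png',(380,200,520,360),4)
E
```

```text
t 4.15 pos [0.4814 0.3571 0.1763] yaw [0.9721 0.2346] F [-0.36 -0.25 -0.17] w 0.0297
shift [0.08 0.6  0.03] turn [-0.29  0.08  0.57] per row [0.01 0.06 0.  ] [-0.03  0.01  0.06]
```

View pics/s2.png

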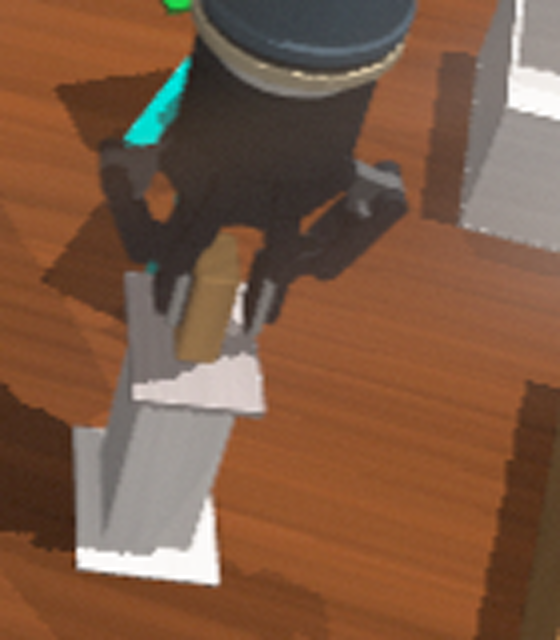

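The left finger sits against the handle and the right one has a gap, so the TCP is about 6 mm too far toward +y. I'll open a little and re-centre.

>>> arm_command(rows=[0,0,0,0,0,0.3,0.2,0,0.3,0,0,0,0.5,0.2,0.1,0.6,0,0,0,0.5,0.2,0.1,0.6,0,0,0,0.5,0.2])

```text
t: 4.7
eef_pos: [0.484, 0.3511, 0.1763]
ee_rot: [-0.002, 0.994, 0.113, -0.001]
wrist_force: [0.3, 1.0, 0.4]
grip_width: 0.0516
```

```bash
python3 - <<'E'
from h import *
to(.4835,.3515,.176,13)
E
```

```text
t 4.7 pos [0.484  0.3511 0.1763] yaw [0.9743 0.2254] F [0.27 1.03 0.42] w 0.0516
shift [-0.04 -0.06  0.03] turn [-0.28  0.08  0.03] per row [-0.   -0.01  0.  ] [-0.03  0.01  0.  ]
```

>>> arm_command(rows=[0,0,0,-0.3,0.1,0,0,0,0,0,-0.3,0.1,0,-0.3,0,0,0,-0.3,0.1,0,-0.6,0,0,0,-0.3,0.1,0,-1,0,0,0,-0.3,0.1,0,-1,0,0,0,-0.3,0.1,0,-1,0,0,0,-0.3,0.1,0,-1], squeeze=60)

```text
t: 5.58
eef_pos: [0.484, 0.3513, 0.1763]
ee_rot: [0.0, 0.994, 0.114, 0.0]
wrist_force: [-0.6, 1.4, 1.6]
grip_width: 0.0194
```

```bash
python3 - <<'E'
from h import *
to(.4835,.3515,.316,13)
s=telemetry.read_state();print(s['eef_pos'],s['ee_rot'])
E
```

```text
t 5.58 pos [0.484  0.3513 0.1763] yaw [0.9742 0.2256] F [-0.57  1.44  1.56] w 0.0194
shift [ -0.04  -0.03 -13.97] turn [ 0.01 -0.03  0.04] per row [-0.  -0.  -1.4] [ 0. -0.  0.]
[0.48399941 0.35126944 0.17632761] [2.12505209e-05 9.93536814e-01 1.13509994e-01 2.84146063e-04]
```

>>> arm_command(rows=[0,0,-0.8,0,0,0,-1,0,0,-2.5,0,0,0,-1,0,0,-4.5,0,0,0,-1,0,0,-7,0,0,0,-1,0,0,-9.5,0,0,0,-1,0,0,-12,0,0,0,-1,0,0,-14,0,0,0,-1,0,0,-15.2,0,0,0,-1,0,0,-15.5,0,0,0,-1,0,0,-15.5,0,0,0,-1])

```text
t: 6.82
eef_pos: [0.4838, 0.3511, 0.3308]
ee_rot: [0.0, 0.994, 0.114, -0.0]
wrist_force: [0.2, -0.0, -1.0]
grip_width: 0.0196
```

```bash
python3 - <<'E'
from h import *
to(.50,.14,.332,8)
d=cap('scene'); save(d,'s3.png',(380,160,520,320),4)
import pickle; pickle.dump(d,open('s3.pkl','wb'))
E
```

```text
t 6.83 pos [0.4838 0.3511 0.3308] yaw [0.9742 0.2255] F [ 0.18 -0.03 -1.04] w 0.0196
shift [-3.18 20.93 -0.11] turn [0.03 0.01 5.03] per row [-0.32  2.09 -0.01] [0.  0.  0.5]
```

View pics/s3.png

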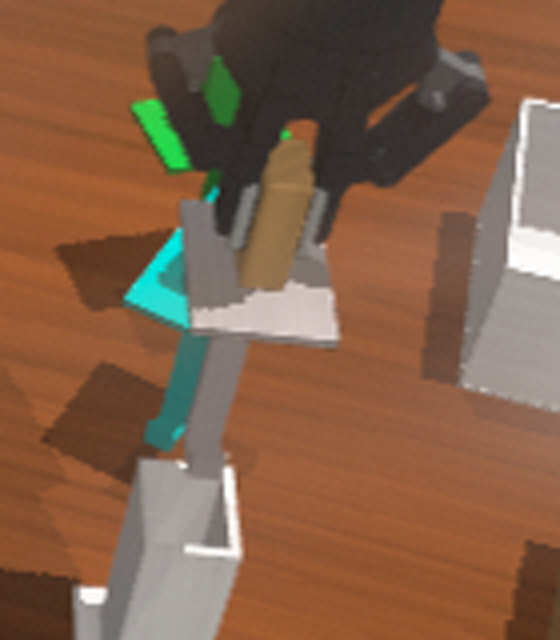

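The picker is free of the stand. I'll move it toward the rack and check which way the hook faces.

>>> arm_command(rows=[-0.2,1,0,0,0,0.4,-1,-0.6,3.5,0,0,0,1,-1,-1,6.5,-0.1,0,0,1.6,-1,-1.5,9.5,-0.1,0,0,2.4,-1,-2,13,-0.1,0,0,3.2,-1,-2.4,16,-0.1,0,0,4,-1,-2.8,18.7,-0.1,0,0,4.6,-1,-3.1,20.4,-0.1,0,0,5,-1,-3.2,20.9,-0.1,0,0,5,-1,-3.2,20.9,-0.1,0,0,5,-1])

```text
t: 8.12
eef_pos: [0.4995, 0.1404, 0.3318]
ee_rot: [0.0, 0.998, 0.07, -0.0]
wrist_force: [0.7, 0.7, -2.4]
grip_width: 0.0194
```

```bash
python3 - <<'E'
from h import *
to(.50,.14,.332,8)
d=cap('scene'); save(d,'s4.png',(270,80,420,300),3)
import pickle; pickle.dump(d,open('s4.pkl','wb'))
e=cap('top'); pickle.dump(e,open('t4.pkl','wb')); save(e,'t4.png',(180,110,360,230),4)
M=d['world_from_camera']; Mi=np.linalg.inv(M)
s=telemetry.read_state(); p=s['eef_pos'].copy(); g=p-[0,0,.161]
ex=np.array([np.cos(np.radians(8)),np.sin(np.radians(8)),0])
for dx in(-.015,-.008,.008,.012):
    c=Mi[:3,:3]@(g+ex*dx)+Mi[:3,3]; print(dx,c[:2]/c[2]*d['f']+[d['cx'],d['cy']])
E
```

```text
t 8.12 pos [0.4995 0.1404 0.3318] yaw [0.9902 0.14  ] F [ 0.67  0.72 -2.36] w 0.0194
shift [ 0.04  0.05 -0.02] turn [0.02 0.02 0.05] per row [ 0.  0. -0.] [0. 0. 0.]
-0.015 [322.13538771 243.47405807]
-0.008 [321.52376019 245.97387854]
0.008 [320.10286893 251.78129066]
0.012 [319.74257512 253.25386964]
```

View pics/s4.png

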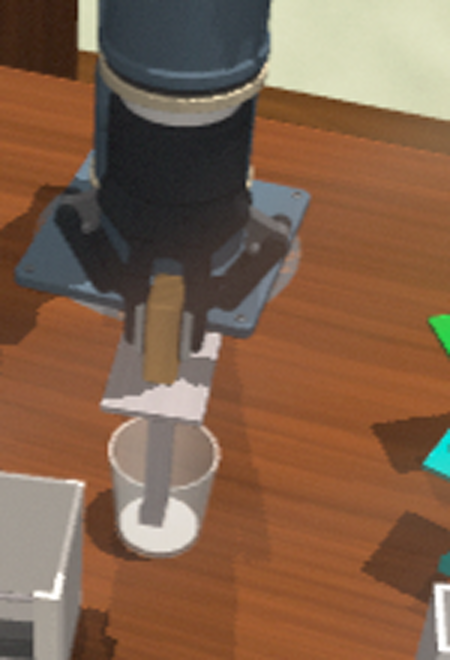

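View pics/t4.png

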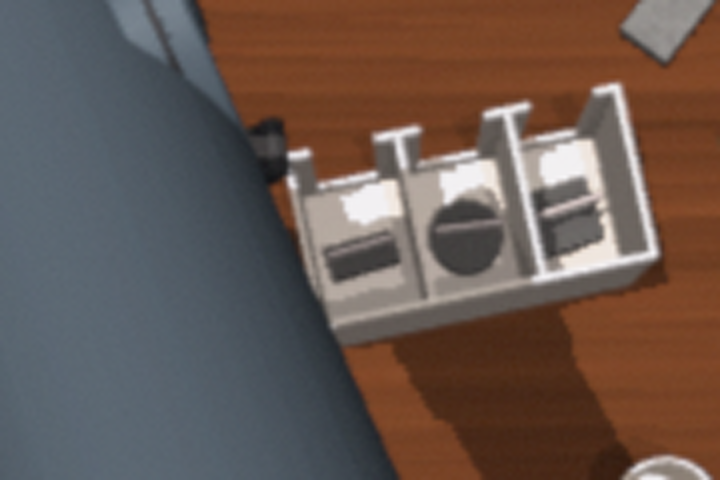

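```bash
python3 - <<'E'
from h import *
import pickle
d=pickle.load(open('s4.pkl','rb')); W=pts(d)
c=np.array([.4995,.1404]); ex=np.array([np.cos(np.radians(8)),np.sin(np.radians(8))]); ey=np.array([-ex[1],ex[0]])
oz=.3318-.161
for v in range(222,258):
    r=[]
    for u in range(312,332):
        w=W[v,u]; l=[(w[:2]-c)@ex,(w[:2]-c)@ey,w[2]-oz]
        if abs(l[0])<.045 and abs(l[1])<.02: r.append(l)
    if r: r=np.array(r); print(v,len(r),np.round(np.median(r,0)*1000,1), np.round(r[:,1].min()*1000),np.round(r[:,1].max()*1000))
E
python3 - <<'E'
import sys; sys.path.insert(0,'.')
import os; os.chdir('.')
from h import *
import pickle
d=pickle.load(open('s4.pkl','rb')); save(d,'s4b.png',(295,205,345,265),12)
E
```

```text
222 9 [-7.9  0.4 64.5] -7.0 8.0
223 8 [-8.4 -0.4 61.8] -7.0 6.0
224 9 [-8.3  0.7 59. ] -7.0 8.0
225 9 [-8.   0.6 57. ] -7.0 8.0
226 8 [-7.4  0.1 54.3] -7.0 7.0
227 8 [-7.5  0.1 51.9] -6.0 7.0
228 8 [-7.6  0.4 49.6] -6.0 7.0
229 9 [-8.  -0.5 45.8] -8.0 7.0
230 9 [-7.7 -0.1 44.4] -8.0 7.0
231 9 [-8.2 -0.5 39.8] -8.0 8.0
232 9 [-8.2 -0.2 38.5] -8.0 8.0
233 9 [-7.7  0.  35.8] -8.0 8.0
234 9 [-7.8  0.1 33.5] -8.0 8.0
235 9 [-7.8  0.3 30.8] -7.0 8.0
236 9 [-8.6  0.4 27.3] -8.0 8.0
237 9 [-8.7  0.4 24.1] -7.0 8.0
238 9 [-8.6  0.8 21.8] -7.0 8.0
239 9 [-8.5  0.7 19. ] -7.0 8.0
240 8 [-9.2 -0.3 14.5] -7.0 7.0
241 8 [-8.6  0.1 13.4] -7.0 7.0
242 8 [-8.5  0.2 10.6] -7.0 7.0
243 8 [-7.8  0.3  7.9] -6.0 7.0
244 8 [-8.3  0.4  4.9] -6.0 8.0
245 8 [-7.9  0.7  2.3] -6.0 8.0
246 9 [-6.9 -0.2  0.8] -8.0 8.0
247 9 [-3.8  0.4 -0.2] -7.0 8.0
248 9 [-2.  -1.3  0.2] -7.0 6.0
249 9 [9.8 0.8 9.2] -7.0 7.0
250 9 [12.1  1.1  8.2] -7.0 7.0
251 9 [11.8  1.   6. ] -7.0 8.0
252 9 [11.8  1.2  2.7] -7.0 8.0
253 8 [11.4  0.3  0. ] -7.0 7.0
254 8 [11.3  0.3 -3.4] -6.0 7.0
255 3 [10.5  5.7 -5.9] 3.0 7.0
```

View pics/s4b.png

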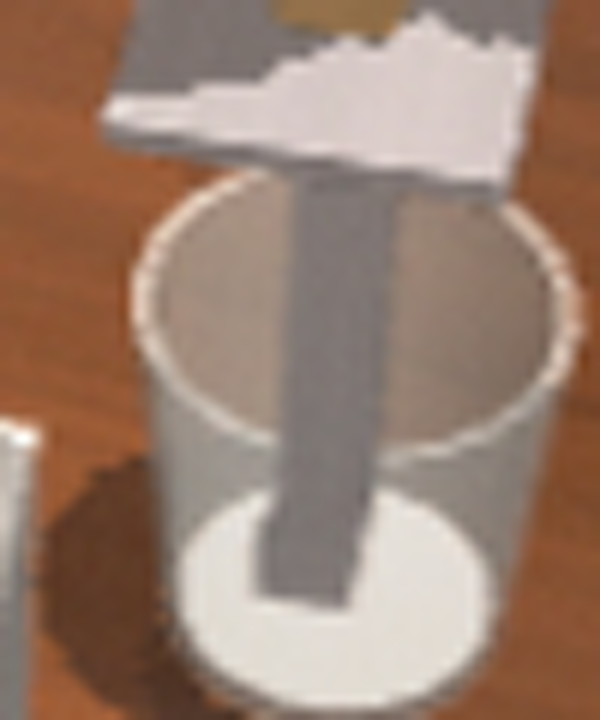

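The depth rows show the lip at +12 mm and the shank at -8 mm along tool x. So the hook opens toward +x, and its origin sits 161 mm below the TCP as planned. Next I'll go above the hook entry point.

```bash
python3 - <<'E'
from h import *
to(.5052,-.0181,.332,8)
E
```

```text
t 8.22 pos [0.4995 0.1412 0.3317] yaw [0.99   0.1413] F [ 0.11 -0.04 -2.02] w 0.0191
shift [-1.69 15.85 -0.03] turn [0.01 0.03 0.12] per row [-0.17  1.59 -0.  ] [0.   0.   0.01]
```

>>> arm_command(rows=[-0.1,1,0,0,0,0.1,-1,-0.4,3.3,0,0,0,0.1,-1,-0.7,6.3,0,0,0,0.1,-1,-1,9.3,0,0,0,0.1,-1,-1.3,12.2,0,0,0,0.1,-1,-1.5,14.3,0,0,0,0.1,-1,-1.6,15.5,0,0,0,0.1,-1,-1.7,15.8,0,0,0,0.1,-1,-1.7,15.8,0,0,0,0.1,-1,-1.7,15.8,0,0,0,0.1,-1])

```text
t: 9.48
eef_pos: [0.505, -0.0167, 0.3317]
ee_rot: [-0.0, 0.998, 0.071, -0.0]
wrist_force: [-0.7, 0.1, -1.7]
grip_width: 0.0193
```

```bash
python3 - <<'E'
from h import *
to(.5052,-.0181,.201,8)
d=cap('scene'); save(d,'s5.png',(180,140,320,330),3)
e=cap('top'); save(e,'t5.png',(230,110,360,220),5)
W=pts(d); m=np.zeros((420,560),bool); m[220:330,180:305]=1
E
```

```text
t 9.47 pos [ 0.505  -0.0167  0.3317] yaw [0.99   0.1409] F [-0.68  0.07 -1.74] w 0.0193
shift [1.000e-02 1.400e-01 1.307e+01] turn [-0.    0.03  0.1 ] per row [0.   0.01 1.31] [-0.    0.    0.01]
```

View pics/s5.png

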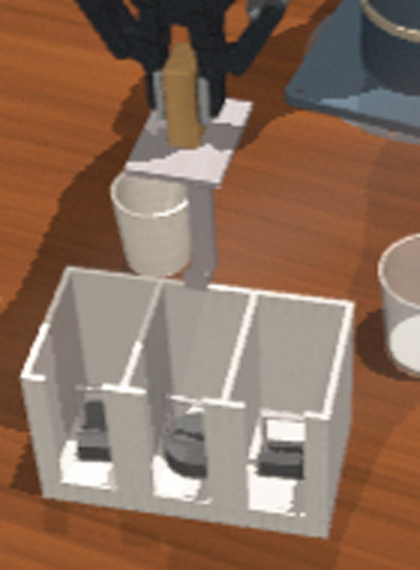

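View pics/t5.png

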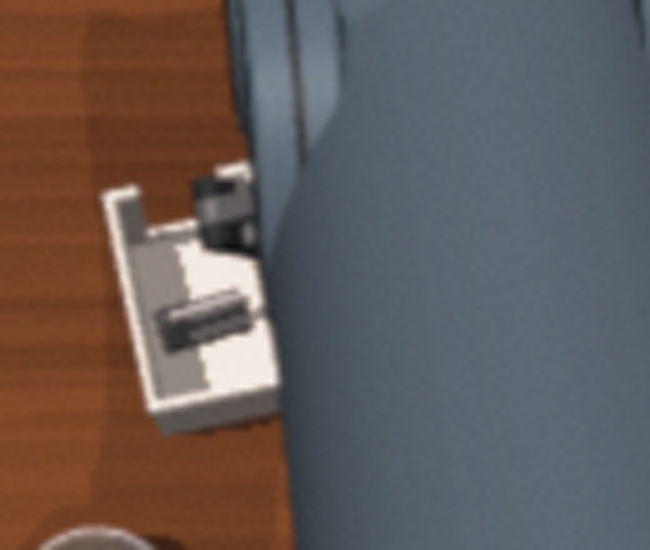

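The hook hangs over the rear of the middle chute, with the lip at crop (200,280). I'm lowering it in two stages and watching the force.

>>> arm_command(rows=[0,0.1,0.6,0,0,0.1,-1,0,0.1,2,0,0,0.1,-1,0,0.1,3.5,0,0,0.1,-1,0,0.1,5,0,0,0.1,-1,0,0.1,6.5,0,0,0.1,-1,0,0.1,7.5,0,0,0.1,-1,0,0.1,8,0,0,0.1,-1,0,0.1,8,0,0,0.1,-1])

```text
t: 10.58
eef_pos: [0.505, -0.0179, 0.2515]
ee_rot: [0.0, 0.998, 0.07, -0.0]
wrist_force: [-0.2, -0.5, -1.0]
grip_width: 0.0194
```

```bash
python3 - <<'E'
from h import *
to(.5052,-.0181,.201,8)
d=cap('scene'); save(d,'s6.png',(210,200,290,330),5)
E
```

```text
t 10.57 pos [ 0.505  -0.0179  0.2515] yaw [0.9903 0.1389] F [-0.17 -0.55 -0.96] w 0.0194
shift [0.02 0.02 5.05] turn [-0.    0.06 -0.02] per row [0.  0.  0.5] [-0.    0.01 -0.  ]
```

View pics/s6.png

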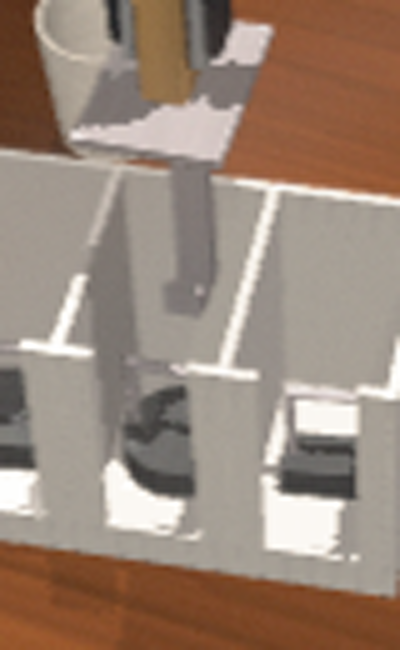

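The hook is inside the middle chute, clear of the walls and behind the weight.

>>> arm_command(rows=[0,0,0.5,0,0,0,-1,0,0,1.5,0,0,0,-1,0,0,2.5,0,0,0,-1,0,0,3.5,0,0,0,-1,0,0,4.4,0,0,0,-1,0,0,5,0,0,0,-1,0,0,5,0,0,0,-1])

```text
t: 11.5
eef_pos: [0.505, -0.0179, 0.2014]
ee_rot: [0.0, 0.998, 0.07, -0.001]
wrist_force: [0.2, -0.7, -2.6]
grip_width: 0.0192
```

```bash
python3 - <<'E'
from h import *
to(.5285,-.0148,.201,8)
d=cap('scene'); save(d,'s7.png',(210,200,290,330),5)
E
```

```text
t 11.5 pos [ 0.505  -0.0179  0.2014] yaw [0.9903 0.139 ] F [ 0.19 -0.67 -2.58] w 0.0192
shift [2.37 0.02 0.04] turn [-0.    0.06 -0.01] per row [0.24 0.   0.  ] [-0.    0.01 -0.  ]
```

View pics/s7.png

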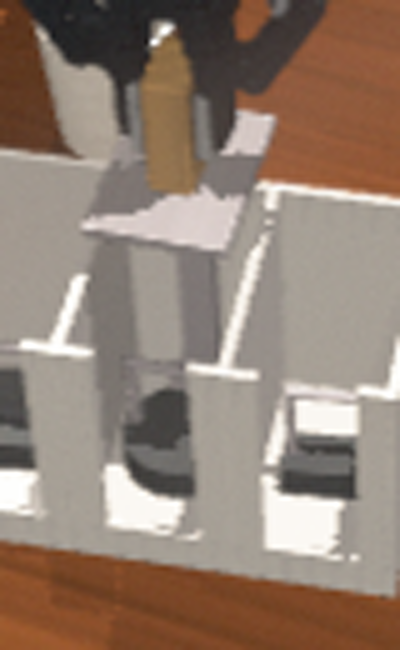

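>>> arm_command(rows=[0.3,0,0,0,0,0,-1,0.8,0,0,0,0,0,-1,1.3,0,0,0,0,0,-1,1.8,0,0,0,0,0,-1,2.2,0,0,0,0,0,-1,2.4,0,0,0,0,0,-1,2.4,0,0,0,0,0,-1])

```text
t: 12.42
eef_pos: [0.529, -0.0146, 0.2017]
ee_rot: [0.0, 0.998, 0.07, -0.0]
wrist_force: [-1.2, -0.2, -0.8]
grip_width: 0.0191
```

```bash
python3 - <<'E'
from h import *
to(.5285,-.0148,.231,8)
d=cap('scene'); save(d,'s8.png',(210,200,290,330),5)
E
```

```text
t 12.43 pos [ 0.529  -0.0146  0.2017] yaw [0.9903 0.1389] F [-1.22 -0.19 -0.81] w 0.0191
shift [-0.06  0.02 -2.93] turn [ 0.    0.04 -0.01] per row [-0.01  0.   -0.29] [ 0.  0. -0.]
```

View pics/s8.png

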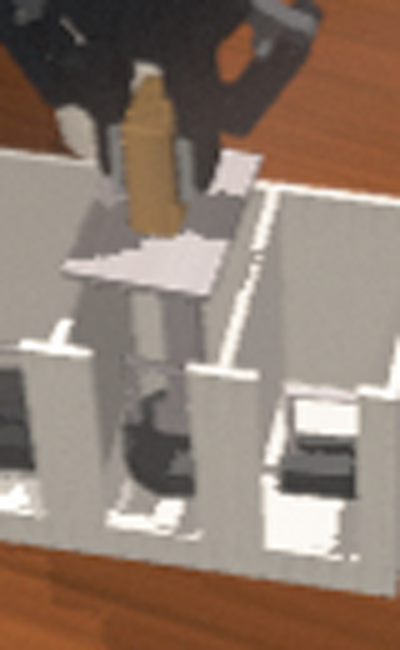

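Now lift slowly. Contact is expected after about 2 cm of rise.

>>> arm_command(rows=[0,0,-0.4,0,0,0,-1,0,0,-0.9,0,0,0,-1,0,0,-1.4,0,0,0,-1,0,0,-1.9,0,0,0,-1,0,0,-2.3,0,0,0,-1,0,0,-2.7,0,0,0,-1,0,0,-3,0,0,0,-1,0,0,-3.2,0,0,0,-1,0,0,-3.2,0,0,0,-1])

```text
t: 13.6
eef_pos: [0.5289, -0.0146, 0.2338]
ee_rot: [0.0, 0.998, 0.07, -0.0]
wrist_force: [-0.6, 0.6, -3.9]
grip_width: 0.0197
```

```bash
python3 - <<'E'
from h import *
to(.5285,-.0148,.38,8)
d=cap('scene'); save(d,'s9.png',(210,180,290,330),5)
E
```

```text
t 13.6 pos [ 0.5289 -0.0146  0.2338] yaw [0.9903 0.1389] F [-0.63  0.58 -3.88] w 0.0197
shift [ -0.06   0.02 -14.62] turn [ 0.    0.04 -0.02] per row [-0.01  0.   -1.46] [ 0.  0. -0.]
```

View pics/s9.png

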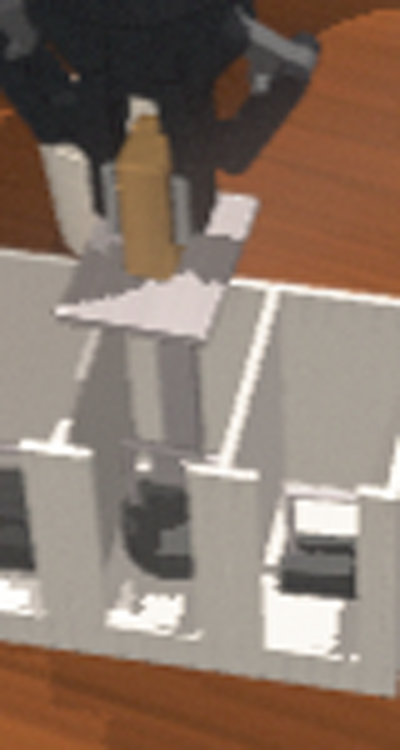

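The disc has risen (crop (160,530)) and the force rose by about 2 to 3 N, so it's hooked. I'll lift it out.

>>> arm_command(rows=[0,0,-0.6,0,0,0,-1,0,0,-2,0,0,0,-1,0,0,-3.6,0,0,0,-1,0,0,-5.4,0,0,0,-1,0,0,-7.3,0,0,0,-1,0,0,-9.2,0,0,0,-1,0,0,-11,0,0,0,-1,0,0,-12.6,0,0,0,-1,0,0,-13.8,0,0,0,-1,0,0,-14.6,0,0,0,-1])

```text
t: 14.9
eef_pos: [0.529, -0.0146, 0.3806]
ee_rot: [0.0, 0.998, 0.07, -0.0]
wrist_force: [-1.0, -0.5, -4.3]
grip_width: 0.0192
```

>>> arm_command(rows=[0,0,0,0,0,0,-1,0,0,0,0,0,0,-1,0,0,0,0,0,0,-1])

```text
t: 15.28
eef_pos: [0.5288, -0.0146, 0.3801]
ee_rot: [0.0, 0.998, 0.07, -0.001]
wrist_force: [-0.1, -0.7, -5.6]
grip_width: 0.0194
```

```bash
python3 - <<'E'
from h import *
to(.537,-.277,.38,15)
d=cap('scene'); save(d,'s10.png',(190,100,310,310),3.5)
E
```

```text
t 15.28 pos [ 0.5288 -0.0146  0.3801] yaw [0.9903 0.1388] F [-0.06 -0.72 -5.57] w 0.0194
shift [-2.83e+00  2.61e+01  1.00e-02] turn [-0.    0.06 -7.02] per row [-0.28  2.61  0.  ] [-0.    0.01 -0.7 ]
```

View pics/s10.png

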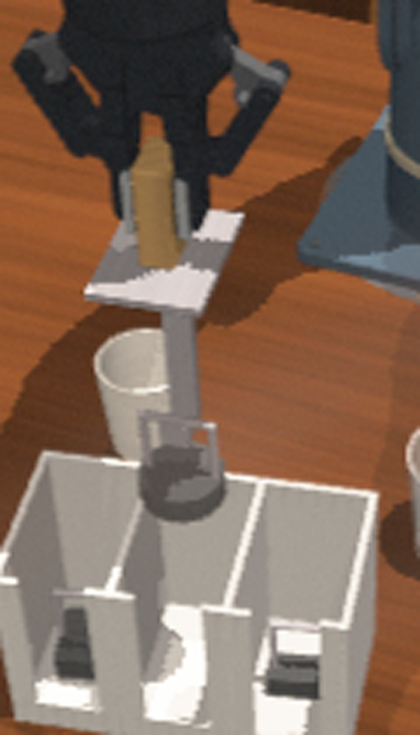

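The round weight hangs level from the hook, clear of the rack. I'll carry it smoothly to the tray.

>>> arm_command(rows=[0,0.2,0,0,0,-0.1,-1,-0.1,0.8,0,0,0,-0.2,-1,-0.2,1.8,0,0,0,-0.5,-1,-0.3,3,0,0,0,-0.8,-1,-0.5,4.3,0,0,0,-1.2,-1,-0.6,5.8,0,0,0,-1.6,-1,-0.8,7.4,0,0,0,-2,-1,-1,9,0,0,0,-2.4,-1,-1.1,10.6,0,0,0,-2.8,-1,-1.3,12.2,0,0,0,-3.2,-1])

```text
t: 16.58
eef_pos: [0.5329, -0.1386, 0.3802]
ee_rot: [0.0, 0.995, 0.097, -0.0]
wrist_force: [0.0, 0.5, -4.1]
grip_width: 0.0192
```

```bash
python3 - <<'E'
from h import *
to(.537,-.277,.38,15)
E
```

```text
t 16.57 pos [ 0.5329 -0.1386  0.3802] yaw [0.981 0.194] F [ 0.02  0.47 -4.08] w 0.0192
shift [-2.28 13.66  0.02] turn [ 0.    0.05 -3.81] per row [-0.23  1.37  0.  ] [ 0.    0.01 -0.38]
```

>>> arm_command(rows=[-0.3,1.7,0,0,0,-0.5,-1,-0.5,3.3,0,0,0,-1,-1,-0.8,5,0,0,0,-1.4,-1,-1.1,6.6,0,0,0,-1.8,-1,-1.4,8.2,0,0,0,-2.3,-1,-1.6,9.7,0,0,0,-2.7,-1,-1.8,11,0,0,0,-3.1,-1,-2,12.2,0,0,0,-3.4,-1,-2.2,13.1,0,0,0,-3.7,-1,-2.3,13.6,0,0,0,-3.8,-1])

```text
t: 17.82
eef_pos: [0.5367, -0.277, 0.3801]
ee_rot: [0.0, 0.991, 0.13, -0.001]
wrist_force: [-0.8, -0.1, -4.0]
grip_width: 0.0191
```

>>> arm_command(rows=[0,0,0,0,0,0,-1,0,0,0,0,0,0,-1,0,0,0,0,0,0,-1])

```text
t: 18.2
eef_pos: [0.5368, -0.2765, 0.3802]
ee_rot: [-0.0, 0.991, 0.131, -0.0]
wrist_force: [0.4, 0.3, -4.9]
grip_width: 0.0192
```

```bash
python3 - <<'E'
from h import *
to(.537,-.277,.26,15)
d=cap('scene'); save(d,'s11.png',(80,90,230,300),3)
E
```

```text
t 18.2 pos [ 0.5368 -0.2765  0.3802] yaw [0.9659 0.2591] F [ 0.36  0.35 -4.94] w 0.0192
shift [ 0.02  0.05 12.02] turn [-0.01  0.05  0.01] per row [0.   0.01 1.2 ] [-0.    0.01  0.  ]
```

View pics/s11.png

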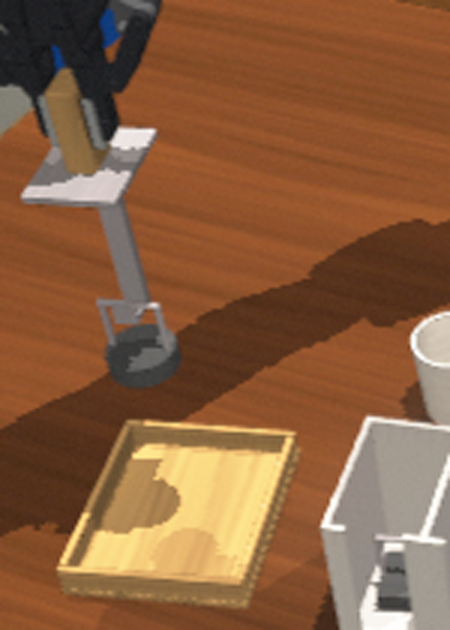

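>>> arm_command(rows=[0,0,0.6,0,0,0,-1,0,0,2,0,0,0,-1,0,0,4,0,0,0,-1,0,0,6.2,0,0,0,-1,0,0,8.4,0,0,0,-1,0,0,10.6,0,0,0,-1,0,0,12.5,0,0,0,-1,0,0,13.8,0,0,0,-1,0,0,14.4,0,0,0,-1,0,0,14.6,0,0,0,-1])

```text
t: 19.5
eef_pos: [0.5367, -0.2766, 0.2341]
ee_rot: [0.0, 0.991, 0.131, -0.0]
wrist_force: [-0.1, 0.3, -3.9]
grip_width: 0.0193
```

>>> arm_command(rows=[0,0,0.2,0,0,0,-1,0,0,0.4,0,0,0,-1,0,0,0.6,0,0,0,-1,0,0,0.8,0,0,0,-1,0,0,1,0,0,0,-1,0,0,1.2,0,0,0,-1,0,0,1.4,0,0,0,-1,0,0,1.6,0,0,0,-1,0,0,1.6,0,0,0,-1])

```text
t: 20.62
eef_pos: [0.5367, -0.2767, 0.2181]
ee_rot: [0.0, 0.991, 0.131, -0.0]
wrist_force: [1.1, -0.1, -1.1]
grip_width: 0.0195
```

```bash
python3 - <<'E'
from h import *
to(.537,-.277,.203,15)
d=cap('scene'); save(d,'s12.png',(80,180,200,310),4)
E
```

```text
t 20.62 pos [ 0.5367 -0.2767  0.2181] yaw [0.9659 0.2589] F [ 1.12 -0.15 -1.05] w 0.0195
shift [0.02 0.03 1.51] turn [0.   0.04 0.01] per row [0.   0.   0.15] [0. 0. 0.]
```

View pics/s12.png

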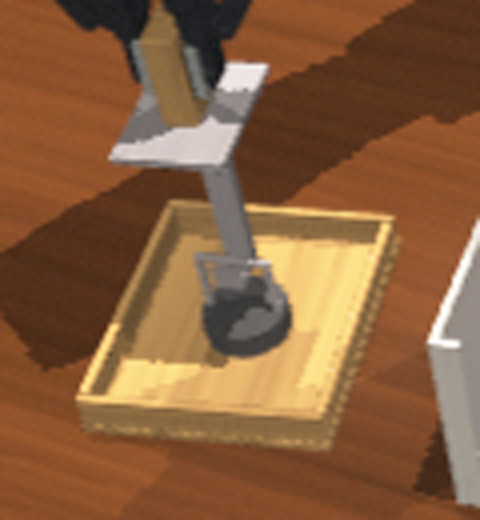

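The weight stands in the middle of the tray and the load is off the wrist. I'll lower the hook free of the bar.

>>> arm_command(rows=[0,0,0.3,0,0,0,-1,0,0,0.7,0,0,0,-1,0,0,1.1,0,0,0,-1,0,0,1.5,0,0,0,-1,0,0,1.5,0,0,0,-1])

```text
t: 21.3
eef_pos: [0.5365, -0.2766, 0.2027]
ee_rot: [-0.0, 0.991, 0.131, -0.001]
wrist_force: [0.3, -0.3, -0.9]
grip_width: 0.0195
```

```bash
python3 - <<'E'
from h import *
to(.537,-.277,.203,15)
d=cap('scene'); save(d,'s13.png',(110,220,170,290),8)
s=telemetry.read_state(); W=pts(d); c=np.array([.537,-.277]); a=np.radians(15); ex=np.array([np.cos(a),np.sin(a)]); ey=np.array([-ex[1],ex[0]])
L=np.stack([(W[...,:2]-c)@ex,(W[...,:2]-c)@ey,W[...,2]],-1)
near=(abs(L[...,0])<.04)&(abs(L[...,1])<.04)
for lo,hi in((.020,.029),(.0615,.069),(.046,.0545)):
    k=near&(L[...,2]>lo)&(L[...,2]<hi); print(lo,k.sum()); p=L[k]*1000; print(np.round(p.min(0),1),np.round(p.max(0),1),np.round(np.median(p,0),1))
E
```

```text
t 21.3 pos [ 0.5365 -0.2766  0.2027] yaw [0.9659 0.259 ] F [ 0.28 -0.31 -0.89] w 0.0195
shift [ 0.03  0.05 -0.03] turn [-0.02  0.08  0.01] per row [ 0.  0. -0.] [-0.    0.01  0.  ]
0.02 204
[-26.2 -25.5  20. ] [26.6 24.8 28.4] [ 7.1  4.  24.1]
0.0615 58
[-14.7 -21.3  61.9] [ 4.6 21.6 68.6] [ 0.4  0.7 65. ]
0.046 46
[-18.7 -23.   46.1] [15.  21.  54.5] [ 5.3  0.6 49.6]
```

View pics/s13.png

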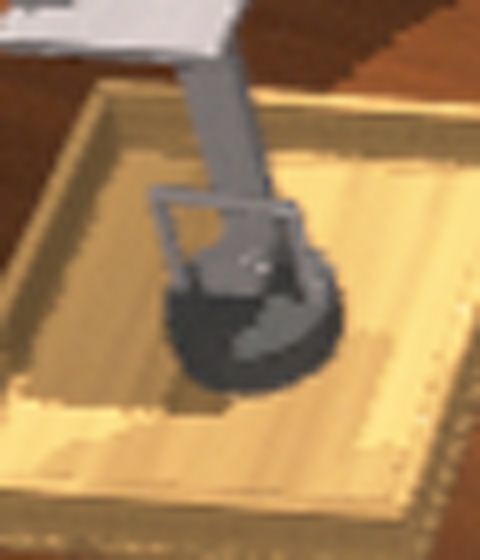

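The bar top is at 65 mm and the lip top at about 52 mm, so the hook is free inside the window. I'm backing it out along -x.

>>> arm_command(rows=[-0.3,0,0,0,0,0,-1,-0.8,0,0,0,0,0,-1,-1.3,0,0,0,0,0,-1,-1.9,0,0,0,0,0,-1,-2.5,0,0,0,0,0,-1,-3.1,0,0,0,0,0,-1,-3.5,0,0,0,0,0,-1,-3.5,0,0,0,0,0,-1])

```text
t: 22.35
eef_pos: [0.5026, -0.2859, 0.2031]
ee_rot: [0.0, 0.991, 0.13, -0.001]
wrist_force: [-0.3, -0.7, -2.5]
grip_width: 0.0197
```

```bash
python3 - <<'E'
from h import *
to(.502,-.285,.335,15)
d=cap('scene'); save(d,'s14.png',(80,180,200,310),4)
E
```

```text
t 22.35 pos [ 0.5026 -0.2859  0.2031] yaw [0.966  0.2586] F [-0.33 -0.7  -2.46] w 0.0197
shift [ -0.05  -0.11 -13.19] turn [-0.    0.06 -0.01] per row [-0.   -0.01 -1.32] [-0.    0.01 -0.  ]
```

View pics/s14.png

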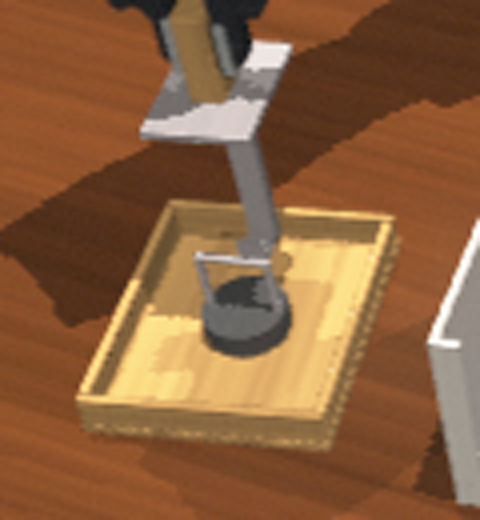

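The hook is clear of the bail and the weight hasn't moved. I'm raising the hook.

>>> arm_command(rows=[0,0,-0.8,0,0,0,-1,0,0,-2.5,0,0,0,-1,0,0,-5,0,0,0,-1,0,0,-7.5,0,0,0,-1,0,0,-10,0,0,0,-1,0,0,-12,0,0,0,-1,0,0,-13.2,0,0,0,-1,0,0,-13.5,0,0,0,-1])

```text
t: 23.4
eef_pos: [0.5032, -0.2858, 0.3388]
ee_rot: [0.0, 0.991, 0.131, 0.0]
wrist_force: [0.7, 0.4, -1.3]
grip_width: 0.0193
```

```bash
python3 - <<'E'
from h import *
to(.50,.03,.338,14,10)
E
```

```text
t 23.4 pos [ 0.5032 -0.2858  0.3388] yaw [0.9659 0.2589] F [ 0.67  0.45 -1.34] w 0.0193
shift [  7.87 -30.59   0.06] turn [0.03 0.   1.01] per row [ 0.79 -3.06  0.01] [0.  0.  0.1]
```

>>> arm_command(rows=[0.4,-1.2,0,0,0,0.1,-1,1,-4,0,0,0,0.2,-1,1.8,-7.5,0,0,0,0.3,-1,2.8,-11.2,0,0,0,0.4,-1,3.8,-15,0,0,0,0.5,-1,4.8,-19,0,0,0,0.6,-1,5.8,-23,0,0,0,0.7,-1,6.8,-26.5,0,0,0,0.8,-1,7.5,-29,0,0,0,0.9,-1,7.9,-30.6,0,0,0,1,-1])

```text
t: 24.65
eef_pos: [0.4996, 0.0323, 0.3379]
ee_rot: [0.0, 0.992, 0.123, -0.001]
wrist_force: [0.5, 0.5, -2.2]
grip_width: 0.0194
```

```bash
python3 - <<'E'
from h import *
to(.484,.3513,.332,13.04,10)
E
```

```text
t 24.65 pos [0.4996 0.0323 0.3379] yaw [0.9697 0.2441] F [ 0.46  0.47 -2.18] w 0.0194
shift [  6.28 -31.32   0.59] turn [0.   0.07 1.09] per row [ 0.63 -3.13  0.06] [0.   0.01 0.11]
```

>>> arm_command(rows=[0.5,-2,0,0,0,0.1,-1,1.1,-5,0.1,0,0,0.3,-1,1.9,-9,0.2,0,0,0.4,-1,2.7,-13,0.3,0,0,0.5,-1,3.5,-17,0.4,0,0,0.6,-1,4.3,-21,0.5,0,0,0.8,-1,5,-25,0.6,0,0,0.9,-1,5.7,-28.5,0.6,0,0,1,-1,6.2,-30.7,0.6,0,0,1.1,-1,6.3,-31.3,0.6,0,0,1.1,-1])

```text
t: 25.9
eef_pos: [0.484, 0.352, 0.3314]
ee_rot: [0.0, 0.993, 0.114, -0.001]
wrist_force: [0.9, -1.1, -1.9]
grip_width: 0.0194
```

>>> arm_command(rows=[0,0,0,0,0,0,-1,0,0,0,0,0,0,-1])

```text
t: 26.15
eef_pos: [0.4845, 0.3506, 0.3314]
ee_rot: [0.001, 0.994, 0.113, -0.001]
wrist_force: [-0.3, 0.2, -1.2]
grip_width: 0.0195
```

```bash
python3 - <<'E'
from h import *
to(.484,.3513,.1763,13.04,10)
d=cap('scene'); save(d,'s15.png',(380,160,520,320),4)
E
```

```text
t 26.15 pos [0.4845 0.3506 0.3314] yaw [0.9744 0.2249] F [-0.32  0.19 -1.24] w 0.0195
shift [ 0.   -0.1  15.51] turn [ 0.07  0.11 -0.05] per row [ 0.   -0.01  1.55] [ 0.01  0.01 -0.  ]
```

View pics/s15.png

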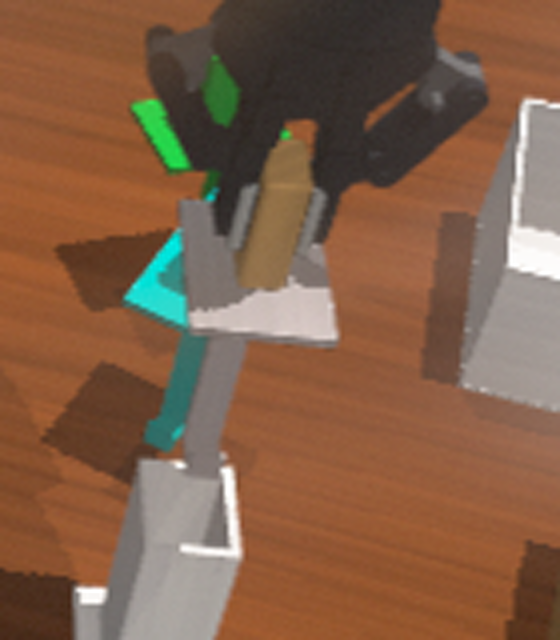

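The view matches the one taken just after lift-off. I'm lowering to 2 cm above the rest, then checking.

>>> arm_command(rows=[0,-0.1,0.6,0,0,0,-1,0,-0.1,2,0,0,0,-1,0,-0.1,4,0,0.1,0,-1,0,-0.1,6,0,0.1,0,-1,0,-0.1,8,0,0.1,0,-1,0,-0.1,10,0,0.1,0,-1,0,-0.1,11.8,0,0.1,0,-1,0,-0.1,13,0,0.1,0,-1,0,-0.1,13.5,0,0.1,0,-1,0,-0.1,13.5,0,0.1,0,-1])

```text
t: 27.45
eef_pos: [0.4841, 0.3514, 0.1964]
ee_rot: [0.001, 0.994, 0.113, -0.0]
wrist_force: [0.3, 0.4, -0.5]
grip_width: 0.0193
```

```bash
python3 - <<'E'
from h import *
to(.484,.3513,.1763,13.04,10)
E
```

```text
t 27.45 pos [0.4841 0.3514 0.1964] yaw [0.9744 0.2248] F [ 0.31  0.38 -0.55] w 0.0193
shift [-0.01  0.01  2.01] turn [ 0.06  0.01 -0.05] per row [-0.   0.   0.2] [ 0.01  0.   -0.  ]
```

>>> arm_command(rows=[0,0,0.4,0,0,0,-1,0,0,0.9,0,0,0,-1,0,0,1.4,0,0,0,-1,0,0,1.8,0,0,0,-1,0,0,2,0,0,0,-1,0,0,2.05,0,0,0,-1,0,0,2.05,0,0,0,-1])

```text
t: 28.32
eef_pos: [0.4839, 0.3513, 0.1763]
ee_rot: [0.001, 0.994, 0.113, 0.0]
wrist_force: [-3.7, -1.3, 5.3]
grip_width: 0.0191
```

```bash
python3 - <<'E'
from h import *
to(.484,.3513,.1763,13.04,10)
E
```

```text
t 28.32 pos [0.4839 0.3513 0.1763] yaw [0.9744 0.2249] F [-3.67 -1.29  5.34] w 0.0191
shift [ 0.01  0.   -0.  ] turn [ 0.06  0.01 -0.04] per row [ 0.  0. -0.] [ 0.01  0.   -0.  ]
```

It's seated on the rim, with 5 N pushing up. I'll open and wait, then go straight up.

>>> arm_command(rows=[0,0,0,0,0,0,-0.4,0,0,0,0,0,0,-0.2,0,0,0,0,0,0,0.2,0,0,0,0,0,0,0.5,0,0,0,0,0,0,0.5,0,0,0,0,0,0,0.5])

```text
t: 29.08
eef_pos: [0.4839, 0.3513, 0.1763]
ee_rot: [0.001, 0.994, 0.113, 0.0]
wrist_force: [0.4, -0.8, 0.5]
grip_width: 0.0643
```

>>> arm_command(rows=[0,0,-0.6,0,0,0,0.5,0,0,-2,0,0,0,0.5,0,0,-4,0,0,0,0.5,0,0,-6.5,0,0,0,0.5,0,0,-9.5,0,0,0,0.5,0,0,-12.5,0,0,0,0.5,0,0,-14.5,0,0,0,0.5,0,0,-15,0,0,0,0.5,0,0,-15,0,0,0,0.5])

```text
t: 30.2
eef_pos: [0.4838, 0.3515, 0.3264]
ee_rot: [0.0, 0.994, 0.113, 0.0]
wrist_force: [-0.3, 0.4, 0.5]
grip_width: 0.0639
```

```bash
python3 - <<'E'
from h import *
to(.484,.3513,.32,13.04,10)
d=cap('scene'); save(d,'s16.png',None,1.4)
W=pts(d)
m=np.zeros((420,560),bool); m[240:300,390:460]=1
k=m&(W[...,2]>.1325)&(W[...,2]<.145); print(cv2.minAreaRect((W[k][:,:2]*1000).astype(np.float32)),np.median(W[k][:,2]))
c=np.array([.5365,-.2766]); a=np.radians(15); ex=np.array([np.cos(a),np.sin(a)]); ey=np.array([-ex[1],ex[0]])
L=np.stack([(W[...,:2]-c)@ex,(W[...,:2]-c)@ey,W[...,2]],-1)
k=(abs(L[...,0])<.03)&(abs(L[...,1])<.03)&(L[...,2]>.0215)&(L[...,2]<.028); p=L[k]
print('disc top',k.sum(),p.min(0),p.max(0)); A=np.c_[p[:,:2],np.ones(len(p))]; print(np.linalg.lstsq(A,p[:,2],rcond=None)[0])
E
```

```text
t 30.2 pos [0.4838 0.3515 0.3264] yaw [0.9744 0.2249] F [-0.32  0.37  0.5 ] w 0.0639
shift [0.02 0.02 0.64] turn [ 0.06 -0.01 -0.04] per row [0.   0.   0.06] [ 0.01 -0.   -0.  ]
((484.4517822265625, 350.67626953125), (80.30014038085938, 60.2778205871582), 12.717057228088379) 0.13619167552500377
disc top 247 [-0.02500844 -0.02532732  0.02150555] [0.02662558 0.02384536 0.02789666]
[ 0.0119772  -0.00484116  0.02458679]
```

View pics/s16.png

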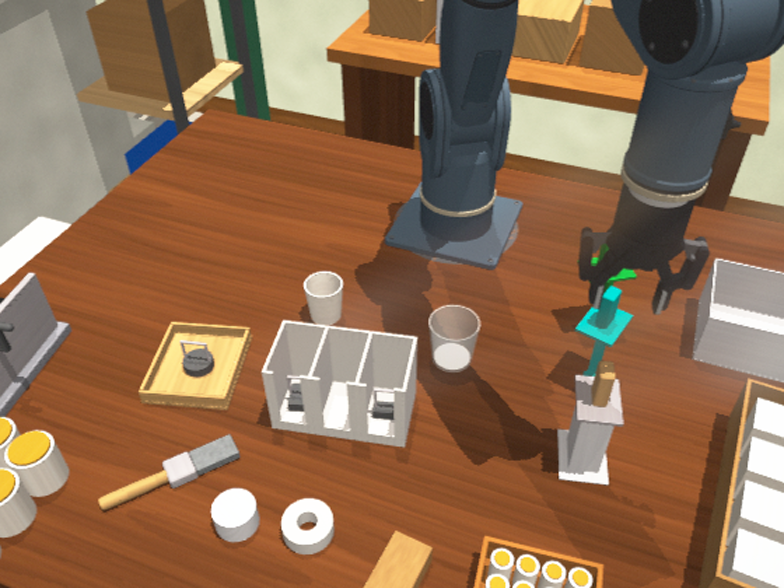

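The final view shows the weight standing flat mid-tray at (198,362) and the picker hanging in its stand at (600,400). The collar is at (0.4845,0.3507), z=0.136, the same as at the start. The gripper is clear of everything.

```bash
python3 -c "
from h import *
print(arm.sign_off())"
```

```text
the job is handed in; nothing more can be done
None
```

I took the steel picker from its stand and hooked the round weight's bail in the middle chute. I lifted the weight clear, set it down near the centre of the shallow tray, and hung the picker back in its stand. I then let go and handed the job in at about 30 s; no verdict is reported.

**Last checks:**
- **Weight:** the disc top is about 24.6 mm above the table with a tilt under 1°, so it stands flat, within about 2 mm of the tray centre.
- **Picker:** the collar is within about 1 mm of where the same camera saw it at the start, with the same yaw, resting on the rim.
- **Gripper:** it is open, 15 cm above the grip height, with about zero wrist force.

**One correction:** when I first went to grip the picker, the tool was about 6 mm off-centre and one finger rested against the handle. I opened, re-centred and gripped again. None of the final checks failed or disagreed, and the two cameras agreed to about 2 mm.

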